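# Make up the sawing kit and the soldering kit on their fitted boards

### The arm

A 6-joint arm with a two-finger parallel gripper is mounted at the origin on a cart in front of the work surface, level with it; the furniture and walls round the work are solid. World frame = base frame: x ahead of the robot, y to its left, z up, the work surface at z = 0. Lengths are in m, angles in rad, forces in N, time in s.
With the tool pointing down it reaches from about 0.3 to 0.775 m from the base axis. Payload 14.6 kg.
Tool frame: the origin (TCP) lies on the centre line of the jaws, within the pads' length; the fingertips stand 14 mm ahead of it and the grasp point (between the pads) lies 5 mm behind it; x points along the fingers, y is the direction in which the jaws open and shut, and the axes are right-handed (so a half turn about x gives the same grasp; the last joint's range is limited). The gripper opens to 94 mm and grips with 3 to 60 N. Pads are 16 mm wide; open, the fingers measure 119 mm over their backs; the gripper's body (75 mm by 177 mm) begins 78 mm behind the grasp point.
Start: joints at [1.067, 0.3, 1.521, -0, 1.321, -0.067], TCP at [0.233, 0.498, 0.219] pointing down, gripper open.
Joint ranges: [-3.03, 3.03], [-0.79, 2.21], [0.23, 2.52], [-1.04, 4.18], [0, 3.07], [-2.55, 2.55]. Speed limits (rad/s): [2.22, 2.22, 2.57, 3.14, 3.14, 3.14].

### API

Orientations are given as [roll, pitch, yaw] about the fixed x, y, z axes, in that order (R = Rz(yaw) Ry(pitch) Rx(roll)).
In Python, from station import * gives the robot as it stands. The module is installed in compiled form; this text tells all that it offers.
- The arm moves only by the shell command python3 -m handwheel 'ROWS' [FORCE]. ROWS is JSON, a list of rows, each a list of 3 entries, a list of its own where there are three numbers: the shift along the tool's x, y, z in mm, then the turn about the tool's x in rad, then the gripper command: -1 is fully open, 1 is shut, values between are in proportion. In form: [[[dx, dy, dz], spin, gripper], ...]. A call has exactly 5 rows; each row is the pose to reach, as a shift and turn from the pose measured when the call began, along the tool's axes at that moment; what a row does not reach only later rows make up. A row lasts 1/10 s, in which the tool goes at most 50 mm and 8.59 degrees, less where a joint would pass 70% of its speed; a pose out of reach is approached as far as the arm can. A call with a gripper value outside its range is refused whole. The fingers move at their own pace and stop on an object; FORCE is the grip in N (left out, the last holds). Time passes only in rows, so rows that repeat a pose let the fingers close, or fill a call up. It gives the time, the measured TCP pose, the force and the opening at its end, in the units of the state.
- get_obs(): the state, without advancing time (a new reading comes with each control period).
- camera(name): name is "side" or "top" or "wrist"; returns (picture, depth): 420x560x3 uint8, blue, green, red; 420x560 float32, m along the optical axis (not along the pixel's ray), 0 where there is no reading.
- camera_info(name): a dict with "fx", "fy", "cx", "cy" (pixels), "extrinsics" (4x4, takes a point from camera to world coordinates). Camera axes: x right, y down, z forward; pixel columns grow to the right and rows downward; lengths in m; the calibration is good to about 2 mm. A picture is of the moment at which its call begins: read the wrist's pose just before it. camera_info takes no time and is no camera call; for the wrist camera it gives the pose at the moment of the call.
- hand_in(): hands the job in, once; it reports no verdict.
The state is a dict: "time_s": time; "qpos": joint angles; "joint_vel": joint speeds; "tau": joint torques, N m; "ee_pos": TCP position; "eef_rot": TCP orientation; "force": force on the tool from outside, world axes, zero at the start; "moment": the same for the moment, N m; "grip_width": finger opening in m.
Only numpy, scipy, OpenCV 4.12 (cv2) and the standard library are available. Lean on these libraries where they do the work, as an engineer would, in place of code of your own. Each camera call takes 0.05 s, during which the arm holds its last target. There are 200 camera calls.

### The job

Make up the two kits for the next goldsmithing class from the stock lying along the front of the bench: the carton of saw blades and the wax puck go on the sawing board (the one with two pockets), and the flux jar, the charcoal block and the tweezers go on the soldering board (the one with three pockets). Each thing goes down into the pocket cut to its shape, resting on the pocket's floor and the same way up as it was found; leave the dividers, the pliers and the stone cube where they are.

Things in the scene. Friction and masses are not known exactly. Their poses are not given: they have to be found in the camera images.
- sawing_board: Fixed beech board with two pockets, 85 x 190 x 20 mm (x, y, z), brass card holder on its front (-x) edge. Origin: centre of its underside; x away from the robot, y to the robot's left at yaw 0. Cork floors at z = 8 mm (12 mm deep). Carton's pocket: 46 (x) x 94 mm (y), centre x 0, y +38 mm. Puck's round pocket: 61 mm across, centre x 0, y -53.5 mm.
- soldering_board: Fixed beech board with three pockets, 125 x 190 x 20 mm; front edge, origin and axes as on the sawing board. Block's pocket 66 (x) x 91 mm (y), centre x +19, y +39.5 mm; jar's round pocket 67 mm across, centre x +19, y -51.5 mm; cork floors at z = 8 mm. Tweezers' groove by the front edge: 26 (x) x 148 mm (y), centre x -39.5, y 0, cork floor at z = 15 mm (5 mm deep).
- blade_carton: Closed card box of saw blades, white and green, standing on its long narrow side: 30 x 78 x 40 mm high (x, y, z), about 35 g. Origin: centre of its underside, z up. Grasp across its 30 mm (x).
- wax_puck: Round beeswax puck lying flat, 46 mm across, 16 mm high, about 20 g. Origin: centre of its underside, z up.
- flux_jar: Small brown jar with a black screw cap, standing: body 50 mm across up to 46 mm, cap 48 mm across, 58 mm high in all, about 90 g. Origin: centre of its underside, z up.
- charcoal_block: Black charcoal soldering block bound with iron wire, 50 x 75 x 25 mm high (x, y, z; the firm body is 48 x 75 x 24), about 60 g. Origin: centre of its underside, z up. Grasp across its 50 mm (x).
- tweezers: Closed steel tweezers lying flat, 10 x 130 x 8 mm high (x, y, z; long axis y). Origin: centre of its underside, z up. Grasp at the middle across its 10 mm (x). Either end may point either way.
- dividers: Bystander: steel dividers with a pivot head, 17 x 110 x 6 mm, lying at the right of the boards; origin: centre of its underside. Not part of a kit; leave it alone.
- pliers_flat: Bystander: flat-nose pliers, 37 x 139 x 10 mm, lying behind the boards; origin: centre of its underside. Not part of a kit; leave it alone.
- stone_cube: Bystander: small polishing stone cube of about 21 mm, at the right of the stock, by the foot of the bench lamp (foot near x 0.48, y -0.37 m in the robot's frame; its tall post leans away to the right and back: swing past it with the arm drawn in); origin: centre of its underside. Not part of a kit; leave it alone.
Things that resemble listed ones, but are neither listed nor needed, are in the scene too. Of the things that look like the wax_puck, take the one that is nearest to the robot's base at the start.

How it is judged:
At the end, for the whole second after the job is handed in: Carton and puck in the sawing board's pockets, block, jar and tweezers in the soldering board's, each in its own: origin within 11 mm of the pocket's centre in board x and y, height within -4/+3.5 mm of its floor, tilt under 0.15 rad, at rest (under 0.02 m/s) (x of blade_carton in the frame of sawing_board between -0.011 and 0.011 m and y of blade_carton in the frame of sawing_board between 0.027 and 0.049 m and z of blade_carton in the frame of sawing_board between 0.004 and 0.0115 m and angle between each of blade_carton, wax_puck, charcoal_block, flux_jar, tweezers's own z axis and vertical below 0.15 rad and linear speed of each of blade_carton, wax_puck, charcoal_block, flux_jar, tweezers below 0.02 m/s and x of wax_puck in the frame of sawing_board between -0.011 and 0.011 m and y of wax_puck in the frame of sawing_board between -0.0645 and -0.0425 m and z of wax_puck in the frame of sawing_board between 0.004 and 0.0115 m and x of charcoal_block in the frame of soldering_board between 0.008 and 0.03 m and y of charcoal_block in the frame of soldering_board between 0.0285 and 0.0505 m and z of charcoal_block in the frame of soldering_board between 0.004 and 0.0115 m and x of flux_jar in the frame of soldering_board between 0.008 and 0.03 m and y of flux_jar in the frame of soldering_board between -0.0625 and -0.0405 m and z of flux_jar in the frame of soldering_board between 0.004 and 0.0115 m and x of tweezers in the frame of soldering_board between -0.0505 and -0.0285 m and y of tweezers in the frame of soldering_board between -0.011 and 0.011 m and z of tweezers in the frame of soldering_board between 0.011 and 0.0185 m); the robot touches nothing.
It fails at once if the dividers moved by more than 25 mm (distance of dividers from where it was at the start of the episode above 0.025 m).
It fails at once if the pliers moved by more than 25 mm (distance of pliers_flat from where it was at the start of the episode above 0.025 m).
It fails at once if the stone cube moved by more than 25 mm (distance of stone_cube from where it was at the start of the episode above 0.025 m).
It also fails if it takes over 115 s, if anything falls off the work surface, if the arm or the gripper's body presses on something with over 40 N, if the wrist force passes 120 N, or if a joint passes its speed limit or range.

## Working session

There is one attempt and no reset: what is moved stays moved. The work goes in short steps, Python scripts to look and compute and a shell command to move; the robot and the scene stay as the last step left them, time stands still between calls to the robot, and variables do not carry over. Pictures are saved under pics/ and viewed, about 12 in all and at most 16, crops included, and the job is handed in when it is done.

```bash
mkdir -p pics
cat > h.py <<'E'
from station import *
import numpy as np, cv2
from scipy.spatial.transform import Rotation as R
def cast(info,uv,z):
    uv=np.atleast_2d(np.float64(uv)); T=np.array(info["extrinsics"])
    d=np.c_[(uv[:,0]-info["cx"])/info["fx"],(uv[:,1]-info["cy"])/info["fy"],np.ones(len(uv))]@T[:3,:3].T
    return T[:3,3]+d*((z-T[2,3])/d[:,2:3])
def cloud(info,dep):
    v,u=np.mgrid[:420,:560]; T=np.array(info["extrinsics"])
    P=np.dstack([(u-info["cx"])/info["fx"]*dep,(v-info["cy"])/info["fy"]*dep,dep])
    return P@T[:3,:3].T+T[:3,3]
def rel(target,yaw=None):
    "shift in tool axes mm from current pose to world target"
    o=get_obs(); M=R.from_euler('xyz',o["eef_rot"]).as_matrix()
    return M.T@(np.array(target)-o["ee_pos"])*1000
E
python3 - <<'E'
from h import *
print(get_obs())
for n in("top","side","wrist"):
    i=camera_info(n); p,d=camera(n); cv2.imwrite(f"pics/{n}0.png",p); np.savez(f"pics/{n}0.npz",p=p,d=d,**i)
    print(n,i)
E
```

```text
{'time_s': 0.0, 'qpos': array([ 1.06739164e+00,  3.00440574e-01,  1.52160500e+00,  2.51639043e-06,
        1.32069883e+00, -6.65782017e-02]), 'joint_vel': array([-0.00051128,  0.00269176,  0.00146993,  0.00048389, -0.00145816,
        0.00071366]), 'tau': array([-3.72987139e-03, -5.31815314e+01, -3.52731693e+01,  7.07150227e-02,
        2.44842254e-02, -1.83435782e-04]), 'ee_pos': array([0.23255366, 0.49813346, 0.21889295]), 'eef_rot': array([-1.63949078,  1.56964458, -2.07631788]), 'force': array([-0.27567395,  0.25901875,  0.38109898]), 'moment': array([-0.00836958,  0.03080628, -0.04063869]), 'grip_width': 0.09399471473881489}
top {'fx': 379.4410718232788, 'fy': 379.4410718232788, 'cx': 283.2035215068656, 'cy': 205.51300922033673, 'extrinsics': array([[-0.01779489, -0.99306868,  0.11618063,  0.44586006],
       [-0.99980838,  0.01862178,  0.00603571, -0.02747527],
       [-0.00815737, -0.11605097, -0.99320976,  1.05104511],
       [ 0.        ,  0.        ,  0.        ,  1.        ]])}
side {'fx': 385.1676869548816, 'fy': 385.1676869548816, 'cx': 274.39662813399326, 'cy': 211.90793684338067, 'extrinsics': array([[ 0.83148492, -0.24779226,  0.49722412,  0.13669962],
       [-0.55529587, -0.39762718,  0.73043762, -0.65516508],
       [ 0.01671304, -0.88345437, -0.46821902,  0.44547961],
       [ 0.        ,  0.        ,  0.        ,  1.        ]])}
wrist {'fx': 300.9836660587661, 'fy': 300.9836660587661, 'cx': 279.63479171275185, 'cy': 210.07184638917468, 'extrinsics': array([[ 0.42220898,  0.87057262,  0.2526715 ,  0.15909011],
       [ 0.90649749, -0.40505518, -0.11913268,  0.53313566],
       [-0.00136775,  0.27934497, -0.96018983,  0.38475535],
       [ 0.        ,  0.        ,  0.        ,  1.        ]])}
```

View pics/top0.png

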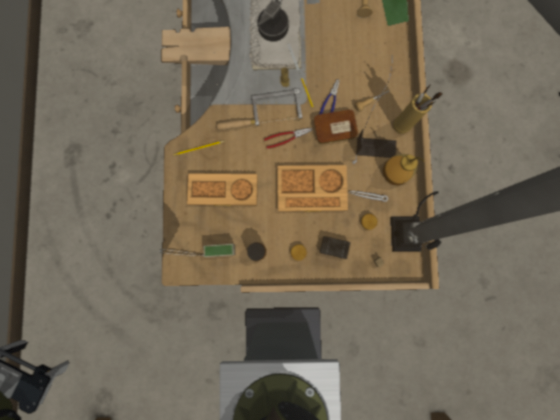

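View pics/side0.png

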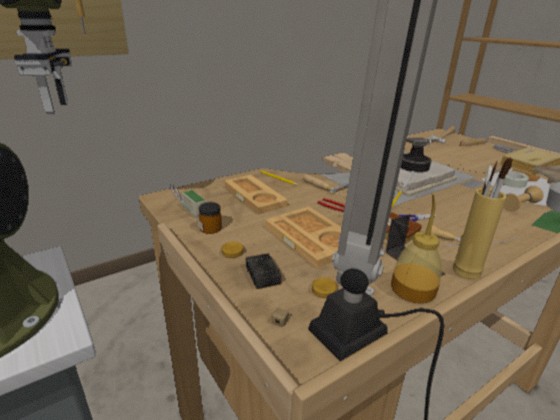

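The top view shows the carton at (218,250), jar (256,251), near puck (298,252), block (334,246), the tweezers as a thin line at about (183,252), the boards at (222,188) and (312,187), and the decoy puck at (368,220). The side view agrees.

Run:
```python
from h import *
z=np.load("pics/top0.npz"); p,d=z["p"],z["d"]; i={k:z[k] for k in("fx","fy","cx","cy","extrinsics")}
C=cloud(i,d)
hsv=cv2.cvtColor(p,cv2.COLOR_BGR2HSV)
H=C[...,2]
for n,(u,v) in dict(carton=(218,250),jar=(256,251),puck=(298,252),block=(334,246),table=(230,225),table2=(320,225),sawb=(250,176),dec=(368,220),div=(368,195)).items():
    print(n,C[v,u].round(3),hsv[v,u])
# objects by height above table
def blob(u0,u1,v0,v1,zlo,zhi,n):
    m=((H>zlo)&(H<zhi)).astype(np.uint8); k=np.zeros_like(m); k[v0:v1,u0:u1]=m[v0:v1,u0:u1]
    c=max(cv2.findContours(k,cv2.RETR_EXTERNAL,cv2.CHAIN_APPROX_NONE)[0],key=cv2.contourArea)
    zz=np.median(H[k>0]); r=cv2.minAreaRect(cast(i,c[:,0],zz)[:,:2].astype(np.float32)*1000)
    print(n,"z",zz.round(4),"rect c",np.round(r[0],1),"size",np.round(r[1],1),"ang",round(r[2],1))
blob(195,240,238,262,.025,.06,"carton");blob(242,272,236,266,.04,.08,"jar");blob(284,312,238,266,.008,.03,"puck")
blob(315,355,230,262,.012,.05,"block");blob(182,262,165,212,.013,.04,"sawb");blob(272,352,158,215,.013,.04,"sold")
c=cv2.resize(p[130:300,155:445],None,fx=2.75,fy=2.75,interpolation=cv2.INTER_CUBIC); cv2.imwrite("pics/c0.png",c)
```

```text
carton [0.449 0.153 0.041] [ 51 100  94]
jar [0.444 0.052 0.056] [18 58 53]
puck [ 0.439 -0.059  0.014] [ 19 184 133]
block [ 0.454 -0.156  0.021] [18 77 50]
table [0.517 0.128 0.   ] [ 17 110 141]
table2 [ 0.513 -0.122 -0.001] [ 18 112 137]
sawb [0.65  0.069 0.021] [ 17 139 192]
dec [ 0.523 -0.252  0.014] [ 19 182 137]
div [ 0.594 -0.258 -0.   ] [ 17  55 130]
carton z 0.0398 rect c [448.6 151.4] size [30.2 80. ] ang 2.8
jar z 0.0572 rect c [443.1  51.5] size [46.1 45.7] ang 44.3
puck z 0.0145 rect c [439.5 -60.4] size [40.7 43.1] ang 88.8
block z 0.024 rect c [ 451.1 -158.4] size [75.4 49.4] ang 75.3
sawb z 0.0196 rect c [615.7 147.2] size [189.5  83.7] ang 88.9
sold z 0.0191 rect c [ 615.4 -102.5] size [189.8 125.4] ang 88.9
```

View pics/c0.png

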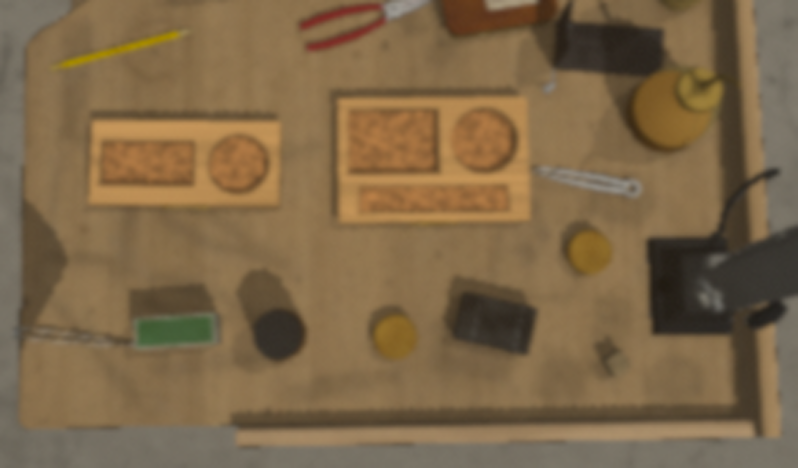

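```bash
cat >> h.py <<'E'
def plan(x,y,z,yaw=None):
    "tool-axis shift (mm) and spin so that jaw (tool y) lies along board/object x axis at yaw (rad)"
    o=get_obs(); M=R.from_euler('xyz',o["eef_rot"]).as_matrix()
    s=None
    if yaw is not None:
        l=M.T@np.array([np.cos(yaw),np.sin(yaw),0]); s=np.arctan2(l[2],l[1]); s=(s+np.pi/2)%np.pi-np.pi/2
        s=round(s,3)
    print("TCP",o["ee_pos"].round(4),"y",M[:,1].round(3),"z",M[:,2].round(3),"q6",o["qpos"][5].round(2),"shift",(M.T@(np.array([x,y,z])-o["ee_pos"])*1000).round(1),"spin",s,"w",o["grip_width"].round(4),"t",round(o["time_s"],2))
E
python3 - <<'E'
from h import *
plan(.42,.25,.20,0)
z=np.load("pics/top0.npz"); i={k:z[k] for k in("fx","fy","cx","cy","extrinsics")}
print(cast(i,[(164.1,250.7),(202.3,254.4)],.006).round(3))
E
```

```text
Traceback (most recent call last):
  File "h.py", line 23, in plan
    print("TCP",o["ee_pos"].round(4),"y",M[:,1].round(3),"z",M[:,2].round(3),"q6",o["qpos"][5].round(2),"shift",(M.T@(np.array([x,y,z])-o["ee_pos"])*1000).round(1),"spin",s,"w",o["grip_width"].round(4),"t",round(o["time_s"],2))
                                                                                                                                                                                 ^^^^^^^^^^^^^^^^^^^^^
AttributeError: 'float' object has no attribute 'round'
```

```bash
sed -i 's/o\["grip_width"\].round(4)/round(o["grip_width"],4)/' h.py
python3 - <<'E'
from h import *
plan(.42,.25,.20,0)
z=np.load("pics/top0.npz"); i={k:z[k] for k in("fx","fy","cx","cy","extrinsics")}
print(cast(i,[(164.1,250.7),(202.3,254.4)],.006).round(3))
E
```

```text
TCP [0.2326 0.4982 0.219 ] y [ 0.423  0.906 -0.001] z [ 0.906 -0.423 -0.   ] q6 -0.07 shift [  19.1 -145.6  274.8] spin 1.134 w 0.0939 t 0.15
[[0.45  0.308 0.006]
 [0.438 0.203 0.006]]
```

```bash
python3 -m handwheel '[[[0,-15,28],0.12,-1],[[0,-36,69],0.25,-1],[[0,-58,110],0.38,-1],[[0,-80,150],0.5,-1],[[0,-90,170],0.6,-1]]' 20
python3 - <<'E'
from h import *
plan(.42,.25,.20,0)
E
```

```text
time_s: 0.65
ee_pos: [0.3499, 0.3423, 0.2191]
eef_rot: [-0.836, 1.57, -1.879]
force: [0.0, 0.3, -0.2]
grip_width: 0.0939
TCP [0.3499 0.3423 0.2191] y [ 0.864  0.503 -0.001] z [ 0.503 -0.864  0.001] q6 0.17 shift [ 19.1  14.2 115. ] spin 0.527 w 0.0939 t 0.65
```

```bash
python3 -m handwheel '[[[4,3,25],0.12,-1],[[10,7,60],0.27,-1],[[15,10,90],0.4,-1],[[19,14,115],0.527,-1],[[19,14,115],0.527,-1]]'
python3 - <<'E'
from h import *
i=camera_info("wrist"); p,d=camera("wrist"); np.savez("pics/w1.npz",p=p,d=d,**i); cv2.imwrite("pics/w1.png",p)
plan(.444,.256,.1,0); print(np.array(i["extrinsics"]).round(3))
E
```

```text
time_s: 1.15
ee_pos: [0.4209, 0.248, 0.1995]
eef_rot: [-0.571, 1.569, -2.148]
force: [0.5, -0.4, 0.2]
grip_width: 0.0939
TCP [0.4202 0.2491 0.1998] y [ 1.    -0.001 -0.001] z [-0.001 -1.     0.001] q6 0.46 shift [99.7 23.9 -7. ] spin -0.001 w 0.0941 t 1.2
[[ 1.    -0.005 -0.002  0.422]
 [-0.005 -0.96  -0.281  0.33 ]
 [-0.     0.281 -0.96   0.365]
 [ 0.     0.     0.     1.   ]]
```

View pics/w1.png

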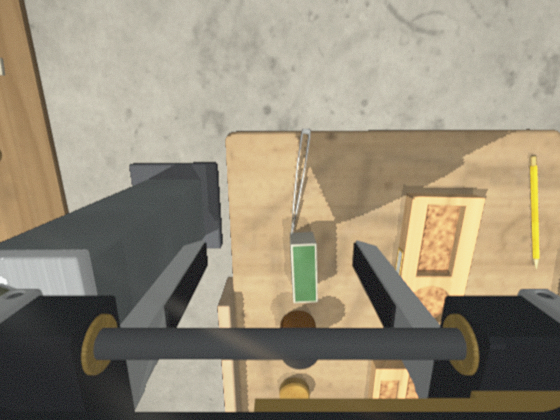

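The wrist view shows the tweezers running from (306,130), at the bench edge, to (294,232), in line with the carton.

Run:
```python
from h import *
z=np.load("pics/w1.npz"); p,d=z["p"],z["d"]; i={k:z[k] for k in("fx","fy","cx","cy","extrinsics")}
e=cast(i,[(306.5,130),(294,233)],.006);print(e.round(4),np.linalg.norm(e[0]-e[1]))
g=cast(i,[(292,245),(314,244),(318,301),(294,303)],.04);print(g.round(4),g.mean(0))
# grey low-saturation pixels on tweezers
hsv=cv2.cvtColor(p,cv2.COLOR_BGR2HSV)
m=np.zeros(p.shape[:2],np.uint8);m[136:235,285:318]=hsv[136:235,285:318,1]<70
C=cloud(i,d);m[C[...,2]>.03]=0
v,u=np.nonzero(m);P=cast(i,np.c_[u,v],.006)[:,:2]
print(len(v),np.polyfit(P[:,1],P[:,0],1),P[:,1].min(),P[:,1].max())
for yy in(.215,.23,.245,.26,.275,.29): s=abs(P[:,1]-yy)<.005;print(yy,P[s,0].mean().round(4),np.ptp(P[s,0]).round(4))
cv2.imwrite("pics/w1c.png",cv2.resize(p[120:250,260:350],None,fx=4.5,fy=4.5))
plan(.444,.256,.1,0)
```

```text
[[0.4525 0.321  0.006 ]
 [0.4391 0.1944 0.006 ]] 0.12723677231483507
[[0.4352 0.1924 0.04  ]
 [0.4608 0.1935 0.04  ]
 [0.4678 0.1177 0.04  ]
 [0.4382 0.115  0.04  ]] [0.45051573 0.15464084 0.04      ]
613 [0.05989075 0.42967461] 0.19297032500597908 0.3142916584841926
0.215 0.4384 0.005
0.23 0.4403 0.0087
0.245 0.4422 0.0098
0.26 0.4442 0.0109
0.275 0.4459 0.013
0.29 0.4481 0.0119
TCP [0.4202 0.2491 0.1998] y [ 1.    -0.001 -0.001] z [-0.001 -1.     0.001] q6 0.46 shift [99.7 23.9 -7. ] spin -0.001 w 0.0941 t 1.2
```

View pics/w1c.png

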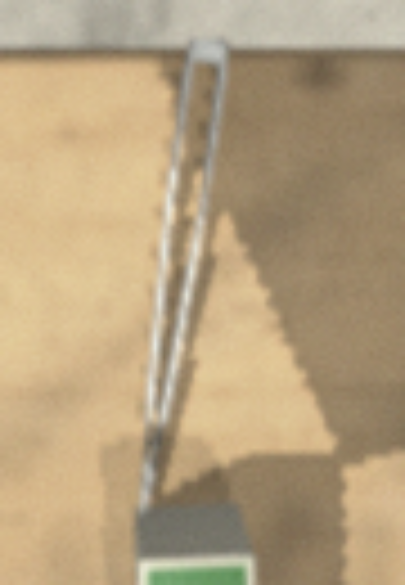

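Tweezers: 127 mm long, centre about (0.445, 0.2565), yaw −0.11. I take the carton first, since it touches their tip.

```bash
python3 -m handwheel '[[[30,10,35],0.04,-1],[[60,20,70],0.04,-1],[[90,29,96],0.04,-1],[[100,29.5,96],0.04,-1],[[100,29.5,96],0.04,-1]]'
python3 - <<'E'
from h import *
plan(.4495,.153,.030,.04)
E
```

```text
time_s: 1.7
ee_pos: [0.4487, 0.1534, 0.099]
eef_rot: [-1.03, 1.567, -2.641]
force: [0.5, 0.5, -0.2]
grip_width: 0.0936
TCP [0.4487 0.1534 0.099 ] y [ 0.999 -0.04  -0.003] z [-0.04  -0.999  0.002] q6 0.29 shift [69.   1.   0.3] spin -0.08 w 0.0936 t 1.7
```

```bash
python3 -m handwheel '[[[30,1,0],-0.08,-1],[[55,1,0],-0.08,-1],[[69,1,0],-0.08,-1],[[69,1,0],-0.08,0.2],[[69,1,0],-0.08,0.6]]' 12; python3 -m handwheel '[[[0,0,0],0,1],[[0,0,0],0,1],[[0,0,0],0,1],[[0,0,0],0,1],[[0,0,0],0,1]]' 12; python3 -m handwheel '[[[-15,0,0],0,1],[[-30,0,0],0,1],[[-45,0,0],0,1],[[-55,0,0],0,1],[[-55,0,0],0,1]]'
python3 - <<'E'
from h import *
plan(.6164,.1852,.085,-.019)
E
```

```text
time_s: 2.2
ee_pos: [0.45, 0.1544, 0.0313]
eef_rot: [-0.993, 1.568, -2.522]
force: [0.0, -0.7, 0.2]
grip_width: 0.0815
time_s: 2.7
ee_pos: [0.45, 0.1544, 0.0314]
eef_rot: [-0.956, 1.569, -2.485]
force: [0.2, 0.2, -0.0]
grip_width: 0.0414
time_s: 3.2
ee_pos: [0.4507, 0.1546, 0.0874]
eef_rot: [0.206, 1.57, -1.323]
force: [0.1, 0.6, -0.0]
grip_width: 0.0295
TCP [0.4507 0.1546 0.0874] y [0.999 0.042 0.   ] z [ 0.042 -0.999  0.001] q6 0.21 shift [  2.4 166.9 -23.7] spin 0.061 w 0.0295 t 3.2
```

```bash
cat >> h.py <<'E'
def heldz(name,box):
    "z range of side/top cloud inside an xy box (m), z>2mm"
    i=camera_info(name);p,d=camera(name);C=cloud(i,d);x0,x1,y0,y1=box
    m=(d>0)&(C[...,0]>x0)&(C[...,0]<x1)&(C[...,1]>y0)&(C[...,1]<y1)&(C[...,2]>.003)
    cv2.imwrite("pics/last.png",p); z=C[m][:,2]; return np.percentile(z,[1,5,50,95]).round(4),m.sum(),p,C,m
E
python3 - <<'E'
from h import *
print(heldz("side",(.43,.47,.112,.14))[:2]); p=cv2.imread("pics/last.png");cv2.imwrite("pics/s2.png",cv2.resize(p[130:270,130:330],None,fx=3,fy=3))
plan(.6164,.1852,.085,-.019)
E
```

```text
(array([0.0366, 0.0449, 0.2261, 0.3011]), np.int64(1288))
TCP [0.4503 0.1545 0.0866] y [ 0.999  0.042 -0.001] z [ 0.042 -0.999  0.001] q6 0.21 shift [  1.4 167.3 -23.7] spin 0.061 w 0.0295 t 3.25
```

View pics/s2.png

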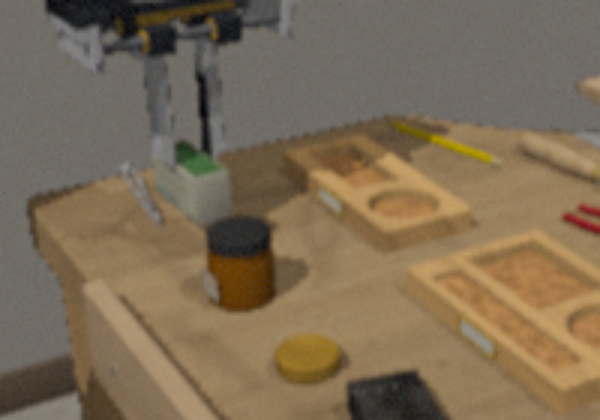

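Carton held; the fingers are slow, so the grip is near its top and the base sits about 47 mm below the TCP. Moving over the pocket.

```bash
python3 -m handwheel '[[[-15,40,-6],0.02,1],[[-15,80,-12],0.04,1],[[-15,120,-18],0.061,1],[[-15,160,-24],0.061,1],[[-15,167,-24],0.061,1]]'; python3 -m handwheel '[[[0,0,0],0,1],[[0,0,0],0,1],[[0,0,0],0,1],[[0,0,0],0,1],[[0,0,0],0,1]]'
python3 - <<'E'
from h import *
plan(.6164,.186,.062,-.019)
i=camera_info("side");p,d=camera("side");cv2.imwrite("pics/s3.png",cv2.resize(p[100:240,180:380],None,fx=3,fy=3))
E
```

```text
time_s: 3.75
ee_pos: [0.6182, 0.1856, 0.0993]
eef_rot: [-0.968, 1.568, -2.558]
force: [-0.3, -0.5, 0.0]
grip_width: 0.0292
time_s: 4.25
ee_pos: [0.6179, 0.1857, 0.0997]
eef_rot: [-0.897, 1.569, -2.488]
force: [-0.5, 0.1, 0.6]
grip_width: 0.0294
TCP [0.6179 0.1857 0.0997] y [ 1.    -0.019 -0.002] z [-0.019 -1.     0.001] q6 0.26 shift [37.7 -1.5 -0.3] spin -0.0 w 0.0294 t 4.25
```

View pics/s3.png

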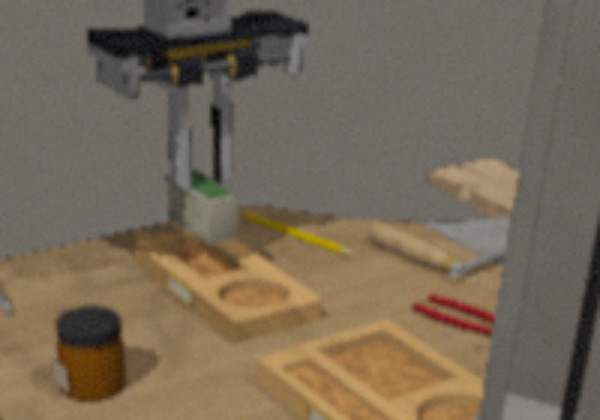

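The carton hangs level over its pocket. Lowering it.

```bash
python3 -m handwheel '[[[12,-1.5,0],0,1],[[25,-1.5,0],0,1],[[36,-1.5,0],0,1],[[40,-1.5,0],0,1],[[40,-1.5,0],0,1]]'; python3 -m handwheel '[[[1,0,0],0,1],[[2,0,0],0,1],[[3,0,0],0,1],[[4,0,0],0,1],[[4,0,0],0,1]]'
python3 - <<'E'
from h import *
plan(.6164,.186,.055,-.019); print(get_obs()["force"])
E
```

```text
time_s: 4.8
ee_pos: [0.6162, 0.1856, 0.0588]
eef_rot: [-1.044, 1.568, -2.634]
force: [-0.2, -0.5, 0.3]
grip_width: 0.0294
time_s: 5.3
ee_pos: [0.6163, 0.1859, 0.0561]
eef_rot: [-1.059, 1.568, -2.649]
force: [-8.8, -0.8, 17.0]
grip_width: 0.0296
TCP [0.6163 0.1859 0.0561] y [ 1.    -0.019 -0.002] z [-0.019 -1.     0.001] q6 0.26 shift [ 1.1  0.1 -0.1] spin -0.0 w 0.0296 t 5.3
[-8.78279281 -0.83553329 17.03457583]
```

```bash
python3 -m handwheel '[[[-2,0,0],0,0],[[-2,0,0],0,-0.3],[[-2,0,0],0,-0.3],[[-2,0,0],0,-0.3],[[-2,0,0],0,-0.3]]'; python3 -m handwheel '[[[-20,0,0],0,-1],[[-60,0,0],0,-1],[[-100,0,0],0,-1],[[-120,-20,0],0,-1],[[-120,-40,0],0,-1]]'
python3 - <<'E'
from h import *
i=camera_info("side");p,d=camera("side");C=cloud(i,d)
m=(abs(C[...,0]-.616)<.03)&(abs(C[...,1]-.186)<.06)&(C[...,2]>.026)&(C[...,2]<.09)
print(m.sum(),np.percentile(C[m][:,2],[50,98]))
cv2.imwrite("pics/s4.png",cv2.resize(p[100:240,180:380],None,fx=3,fy=3))
plan(.445,.2565,.10,-.11)
E
```

```text
time_s: 5.8
ee_pos: [0.6163, 0.1858, 0.0578]
eef_rot: [-1.102, 1.568, -2.693]
force: [0.4, -0.0, -0.4]
grip_width: 0.0605
time_s: 6.3
ee_pos: [0.5772, 0.1869, 0.181]
eef_rot: [1.625, 1.568, 0.035]
force: [1.0, 0.5, 0.3]
grip_width: 0.0934
283 [0.04373559 0.04801492]
TCP [0.5744 0.1871 0.1794] y [ 1.    -0.019 -0.001] z [-0.019 -1.     0.001] q6 0.27 shift [  79.5 -130.6  -67. ] spin 0.091 w 0.0939 t 6.35
```

View pics/s4.png

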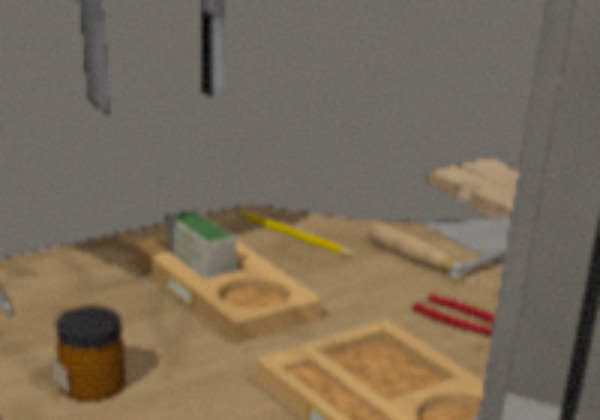

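Carton is in: its top stands at 48 mm (8 + 40). Next the tweezers.

```bash
python3 -m handwheel '[[[20,-40,-20],0.03,0.3],[[40,-80,-40],0.06,0.3],[[60,-120,-60],0.09,0.3],[[80,-131,-67],0.091,0.3],[[80,-131,-67],0.091,0.3]]'; python3 -m handwheel '[[[10,0,0],0,0.3],[[20,0,0],0,0.3],[[30,0,0],0,0.3],[[40,0,0],0,0.3],[[40,0,0],0,0.3]]'
python3 - <<'E'
from h import *
i=camera_info("wrist");p,d=camera("wrist");cv2.imwrite("pics/w5.png",p[:, 80:480])
plan(.445,.2565,.0165,-.11)
E
```

```text
time_s: 6.85
ee_pos: [0.4426, 0.2569, 0.0975]
eef_rot: [-0.977, 1.566, -2.655]
force: [0.4, -0.1, 0.5]
grip_width: 0.0573
time_s: 7.35
ee_pos: [0.4421, 0.2562, 0.056]
eef_rot: [-0.988, 1.564, -2.667]
force: [-0.5, 0.4, 0.5]
grip_width: 0.0327
TCP [0.4424 0.2565 0.0568] y [ 0.994 -0.108 -0.005] z [-0.108 -0.994  0.003] q6 0.56 shift [40.3  2.8 -0.5] spin 0.002 w 0.0329 t 7.4
```

View pics/w5.png

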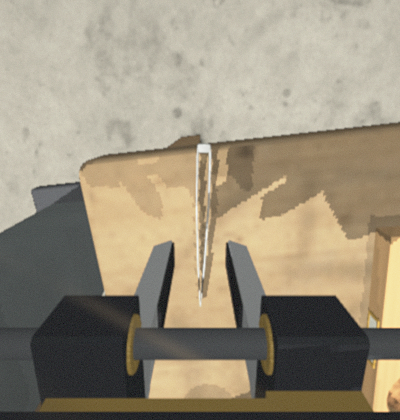

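Tweezers run from (203,147) to (200,304), centred between the fingers and aligned. Descending and closing.

```bash
python3 -m handwheel '[[[12,1,0],0,0.3],[[24,2,0],0,0.3],[[34,2,0],0,0.3],[[40,2,0],0,0.3],[[40,2,0],0,0.3]]'; python3 -m handwheel '[[[0,0,0],0,1],[[0,0,0],0,1],[[0,0,0],0,1],[[0,0,0],0,1],[[0,0,0],0,1]]' 15
python3 - <<'E'
from h import *
plan(.445,.2565,.0165,-.11)
E
```

```text
time_s: 7.9
ee_pos: [0.4437, 0.2559, 0.0158]
eef_rot: [-0.989, 1.563, -2.668]
force: [0.1, -0.3, 0.7]
grip_width: 0.0331
time_s: 8.4
ee_pos: [0.4438, 0.256, 0.016]
eef_rot: [-0.993, 1.563, -2.672]
force: [-0.5, -0.0, 1.9]
grip_width: 0.0081
TCP [0.4438 0.256  0.016 ] y [ 0.994 -0.108 -0.006] z [-0.108 -0.994  0.004] q6 0.56 shift [-0.5  1.1 -0.6] spin 0.002 w 0.0081 t 8.4
```

```bash
python3 -m handwheel '[[[-20,0,0],0,1],[[-45,0,0],0,1],[[-70,0,0],0,1],[[-90,0,0],0,1],[[-90,0,0],0,1]]'
python3 - <<'E'
from h import *
plan(.5759,-.1017,.10,-.019)
E
```

```text
time_s: 8.9
ee_pos: [0.4455, 0.2569, 0.1084]
eef_rot: [-0.96, 1.568, -2.638]
force: [0.6, 0.9, 0.2]
grip_width: 0.0083
TCP [0.4455 0.2569 0.1084] y [ 0.994 -0.108 -0.002] z [-0.108 -0.994  0.002] q6 0.56 shift [  8.6 168.3 342.4] spin -0.089 w 0.0083 t 8.9
```

```bash
python3 -m handwheel '[[[0,15,35],-0.02,1],[[0,35,72],-0.04,1],[[0,55,112],-0.06,1],[[0,75,152],-0.089,1],[[0,90,180],-0.089,1]]'; python3 -m handwheel '[[[0,20,40],0,1],[[0,40,80],0,1],[[0,60,120],0,1],[[0,72,150],0,1],[[0,72,150],0,1]]'
python3 - <<'E'
from h import *
i=camera_info("wrist");p,d=camera("wrist");cv2.imwrite("pics/w6.png",p[:, 80:480]);np.savez("pics/w6.npz",p=p,d=d,**i)
plan(.5759,-.1017,.045,-.019)
E
```

```text
time_s: 9.4
ee_pos: [0.5157, 0.0658, 0.1074]
eef_rot: [-1.131, 1.567, -2.721]
force: [0.7, -0.7, -1.2]
grip_width: 0.0082
time_s: 9.9
ee_pos: [0.5851, -0.089, 0.1057]
eef_rot: [-1.202, 1.566, -2.796]
force: [0.5, 1.0, -0.2]
grip_width: 0.0082
TCP [ 0.5845 -0.0871  0.1057] y [ 1.    -0.022 -0.006] z [-0.022 -1.     0.001] q6 -0.19 shift [60.7 -8.  14.7] spin -0.003 w 0.0083 t 9.95
```

View pics/w6.png

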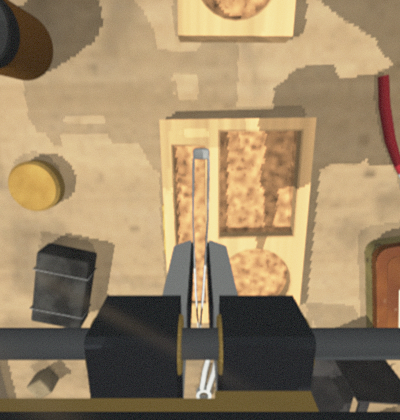

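Run:
```python
from h import *
z=np.load("pics/w6.npz"); i={k:z[k] for k in("fx","fy","cx","cy","extrinsics")}
print(cast(i,[(281,148)],.094), cast(i,[(280,147.5)],.098))
print(cast(i,[(242,120),(396,117),(255,145),(287,142)],.02).round(4))
```

```text
[[ 0.5875953  -0.02144434  0.094     ]] [[ 0.58704086 -0.02082837  0.098     ]]
[[ 0.5567 -0.0048  0.02  ]
 [ 0.6796 -0.0052  0.02  ]
 [ 0.5663 -0.0246  0.02  ]
 [ 0.5925 -0.0228  0.02  ]]
```

```bash
python3 -m handwheel '[[[15,-7,12.5],0,1],[[30,-7,12.5],0,1],[[45,-7,12.5],0,1],[[58,-7,12.5],0,1],[[60,-7,12.5],0,1]]'
python3 - <<'E'
from h import *
plan(.577,-.0995,.0355,-.019)
E
```

```text
time_s: 10.45
ee_pos: [0.5762, -0.0986, 0.0436]
eef_rot: [-1.479, 1.562, -3.07]
force: [0.5, 0.3, 0.5]
grip_width: 0.008
TCP [ 0.5762 -0.0986  0.0436] y [ 1.    -0.021 -0.008] z [-0.021 -1.     0.001] q6 -0.21 shift [8.1 0.9 0.9] spin -0.002 w 0.008 t 10.45
```

```bash
python3 -m handwheel '[[[3,1,1],0,1],[[6,1,1],0,1],[[8,1,1],0,1],[[9,1,1],0,1],[[9,1,1],0,1]]'; python3 -m handwheel '[[[0,0,0],0,0.5],[[0,0,0],0,0.5],[[0,0,0],0,0.5],[[0,0,0],0,0.4],[[-10,0,0],0,0.4]]'; python3 -m handwheel '[[[-40,0,0],0,-0.3],[[-80,0,0],0,-1],[[-110,-20,0],0,-1],[[-110,-20,0],0,-1],[[-110,-20,0],0,-1]]'
python3 - <<'E'
from h import *
i=camera_info("wrist");p,d=camera("wrist");cv2.imwrite("pics/w7.png",p[:, 80:480]);np.savez("pics/w7.npz",p=p,d=d,**i)
plan(.4395,-.0594,.10,-.019)
E
```

```text
time_s: 10.95
ee_pos: [0.5772, -0.0996, 0.0348]
eef_rot: [-1.471, 1.563, -3.062]
force: [0.6, 0.2, -0.5]
grip_width: 0.0085
time_s: 11.45
ee_pos: [0.5765, -0.0995, 0.044]
eef_rot: [-1.538, 1.561, -3.129]
force: [-0.2, 0.1, -0.9]
grip_width: 0.0281
time_s: 11.95
ee_pos: [0.5578, -0.0991, 0.1551]
eef_rot: [-1.488, 1.562, -3.08]
force: [0.6, 0.7, -1.1]
grip_width: 0.0649
TCP [ 0.5576 -0.099   0.154 ] y [ 1.    -0.021 -0.01 ] z [-0.021 -1.     0.   ] q6 -0.22 shift [  55.3 -118.3  -37.2] spin -0.002 w 0.0688 t 12.0
```

View pics/w7.png

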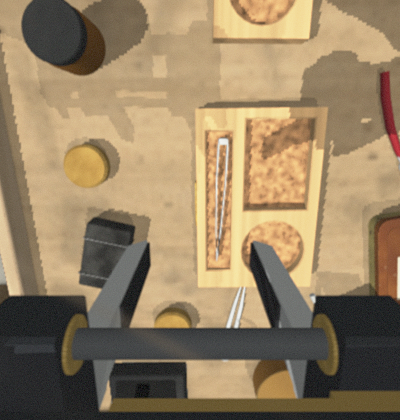

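The tweezers lie in the groove, (222,140) to (218,262) in the crop. I use this view to refine the puck, block and jar.

Run:
```python
from h import *
z=np.load("pics/w7.npz"); p,d=z["p"],z["d"]; i={k:z[k] for k in("fx","fy","cx","cy","extrinsics")}
e=cast(i,[(302.5,138),(298,262)],.02);print("tw",e.round(4),e.mean(0).round(4))
g=cast(i,[(289,131),(312,131),(309,268),(285,268)],.02);print("groove",g.mean(0).round(4))
C=cloud(i,d)
def blob(x0,x1,y0,y1,zlo,zhi,n):
    k=((C[...,0]>x0)&(C[...,0]<x1)&(C[...,1]>y0)&(C[...,1]<y1)&(C[...,2]>zlo)&(C[...,2]<zhi)).astype(np.uint8)
    c=max(cv2.findContours(k,cv2.RETR_EXTERNAL,cv2.CHAIN_APPROX_NONE)[0],key=cv2.contourArea)
    zz=np.median(C[k>0][:,2]); r=cv2.minAreaRect(cast(i,c[:,0],zz)[:,:2].astype(np.float32)*1000)
    print(n,zz.round(4),np.round(r[0],1),np.round(r[1],1),round(r[2],1))
blob(.40,.48,-.10,-.02,.011,.03,"puck");blob(.40,.50,-.21,-.10,.019,.04,"block");blob(.40,.49,0,.1,.05,.08,"jar")
```

```text
tw [[ 0.5806 -0.0323  0.02  ]
 [ 0.5759 -0.1645  0.02  ]] [ 0.5782 -0.0984  0.02  ]
groove [ 0.5767 -0.0987  0.02  ]
puck 0.0151 [441.3 -58. ] [42.7 45.3] 88.9
block 0.0247 [ 451.7 -155.4] [76.6 50.1] 74.9
jar 0.0579 [446.3  51.6] [45.1 49.7] 88.7
```

```bash
python3 -m handwheel '[[[10,-40,-10],0,-0.5],[[20,-80,-25],0,-0.5],[[40,-110,-38],0,-0.5],[[60,-117,-38],0,-0.5],[[65,-117,-38],0,-0.5]]'
python3 - <<'E'
from h import *
plan(.4404,-.0592,.023,-.019)
E
```

```text
time_s: 12.5
ee_pos: [0.4391, -0.0581, 0.0881]
eef_rot: [-1.603, 1.556, 3.089]
force: [0.5, 0.3, -0.0]
grip_width: 0.0709
TCP [ 0.4391 -0.0581  0.0881] y [ 1.    -0.021 -0.015] z [-0.021 -1.    -0.   ] q6 -0.19 shift [65.1  2.3  1.1] spin -0.002 w 0.0709 t 12.5
```

```bash
python3 -m handwheel '[[[20,2,1],0,-0.5],[[40,2,1],0,-0.5],[[58,2,1],0,-0.5],[[65,2,1],0,-0.5],[[65,2,1],0,-0.5]]'; python3 -m handwheel '[[[0,0,0],0,1],[[0,0,0],0,1],[[0,0,0],0,1],[[0,0,0],0,1],[[0,0,0],0,1]]' 10
python3 - <<'E'
from h import *
plan(.4404,-.0592,.023,-.019)
E
```

```text
time_s: 13.0
ee_pos: [0.4402, -0.0591, 0.0224]
eef_rot: [-1.623, 1.554, 3.069]
force: [0.4, -0.5, 0.0]
grip_width: 0.0705
time_s: 13.5
ee_pos: [0.4405, -0.0592, 0.0228]
eef_rot: [-1.614, 1.555, 3.077]
force: [0.1, 0.3, 4.1]
grip_width: 0.0454
TCP [ 0.4405 -0.0592  0.0228] y [ 1.    -0.021 -0.016] z [-0.021 -1.    -0.001] q6 -0.19 shift [-0.2 -0.1  0. ] spin -0.002 w 0.0454 t 13.5
```

```bash
python3 -m handwheel '[[[-25,0,0],0,1],[[-55,0,0],0,1],[[-80,10,-5],0,1],[[-85,40,-35],0,1],[[-85,70,-65],0,1]]'; python3 -m handwheel '[[[0,30,-30],0,1],[[0,60,-60],0,1],[[0,95,-85],0,1],[[0,95,-85],0,1],[[0,95,-85],0,1]]'
python3 - <<'E'
from h import *
plan(.6152,.0949,.055,-.019)
i=camera_info("wrist");p,d=camera("wrist");cv2.imwrite("pics/w8.png",p[:, 80:480]);np.savez("pics/w8.npz",p=p,d=d,**i)
E
```

```text
time_s: 14.0
ee_pos: [0.5146, 0.0048, 0.1085]
eef_rot: [-1.613, 1.558, 3.077]
force: [-0.9, -0.2, -0.3]
grip_width: 0.0451
time_s: 14.5
ee_pos: [0.611, 0.0879, 0.1065]
eef_rot: [-1.592, 1.557, 3.099]
force: [-0.2, -0.4, -0.6]
grip_width: 0.0454
TCP [0.611  0.0879 0.1065] y [ 1.    -0.021 -0.014] z [-0.021 -1.    -0.   ] q6 0.1 shift [51.5  4.7 -7.1] spin -0.002 w 0.0454 t 14.5
```

View pics/w8.png

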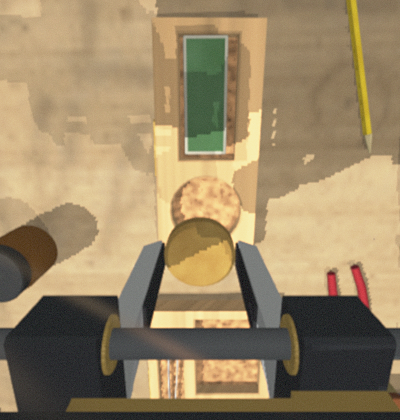

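Run:
```python
from h import *
z=np.load("pics/w8.npz"); i={k:z[k] for k in("fx","fy","cx","cy","extrinsics")}
print("puck",cast(i,[(279.5,252)],.0995).round(4))
e=cast(i,[(251,207),(321,207)],.02);print("hole x",e.round(4), "far y",cast(i,[(287,176)],.02).round(4))
g=cast(i,[(258,33),(318,33),(315,160),(257,158)],.02);print("cart pocket",g.mean(0).round(4))
g=cast(i,[(265,37),(305,37),(305,154),(265,154)],.048);print("carton",g.mean(0).round(4))
```

```text
puck [[0.6112 0.0922 0.0995]]
hole x [[0.5855 0.0995 0.02  ]
 [0.6463 0.0985 0.02  ]] far y [[0.6172 0.1262 0.02  ]]
cart pocket [0.618 0.187 0.02 ]
carton [0.6163 0.1857 0.048 ]
```

```bash
python3 -m handwheel '[[[15,5,-5],0,1],[[30,5,-5],0,1],[[45,5,-5],0,1],[[58,5,-5],0,1],[[60,5,-5],0,1]]'
python3 - <<'E'
from h import *
plan(.6158,.093,.035,-.019)
E
```

```text
time_s: 15.05
ee_pos: [0.6139, 0.092, 0.0444]
eef_rot: [-1.562, 1.554, 3.128]
force: [0.6, 0.4, -0.1]
grip_width: 0.0452
TCP [0.6139 0.092  0.0444] y [ 1.    -0.022 -0.017] z [-0.022 -1.     0.   ] q6 0.11 shift [ 9.3  2.1 -1.1] spin -0.003 w 0.0452 t 15.05
```

```bash
python3 -m handwheel '[[[3,2,-1],0,1],[[6,2,-1],0,1],[[8.5,2,-1],0,1],[[9,2,-1],0,1],[[9,2,-1],0,1]]'; python3 -m handwheel '[[[0,0,0],0,-0.1],[[0,0,0],0,-0.3],[[0,0,0],0,-0.3],[[0,0,0],0,-0.3],[[-10,0,0],0,-0.3]]'; python3 -m handwheel '[[[-40,0,0],0,-0.3],[[-80,0,0],0,-0.7],[[-100,0,20],0,-0.9],[[-100,0,50],0,-0.9],[[-100,0,50],0,-0.9]]'
python3 - <<'E'
from h import *
i=camera_info("side");p,d=camera("side");C=cloud(i,d)
m=(abs(C[...,0]-.615)<.018)&(abs(C[...,1]-.094)<.018)&(C[...,2]>-.01)&(C[...,2]<.06)
print(np.percentile(C[m][:,2],[2,50,98]))
i=camera_info("wrist");p,d=camera("wrist");cv2.imwrite("pics/w9.png",p[:, 80:480]);np.savez("pics/w9.npz",p=p,d=d,**i)
plan(.4447,.0515,.12,-.019)
E
```

```text
time_s: 15.55
ee_pos: [0.6158, 0.0929, 0.0355]
eef_rot: [-1.567, 1.554, 3.123]
force: [-0.0, 1.1, 0.6]
grip_width: 0.0453
time_s: 16.05
ee_pos: [0.6153, 0.0929, 0.0447]
eef_rot: [-1.554, 1.552, 3.136]
force: [-0.2, 0.2, 0.2]
grip_width: 0.0614
time_s: 16.55
ee_pos: [0.6163, 0.0402, 0.1463]
eef_rot: [-1.528, 1.554, -3.124]
force: [-0.1, -0.3, -0.3]
grip_width: 0.0883
[0.01646553 0.02105313 0.02295098]
TCP [0.6161 0.0427 0.1452] y [ 1.    -0.023 -0.019] z [-0.023 -1.     0.   ] q6 0.03 shift [  28.4 -171.    -4.8] spin -0.004 w 0.0892 t 16.65
```

View pics/w9.png

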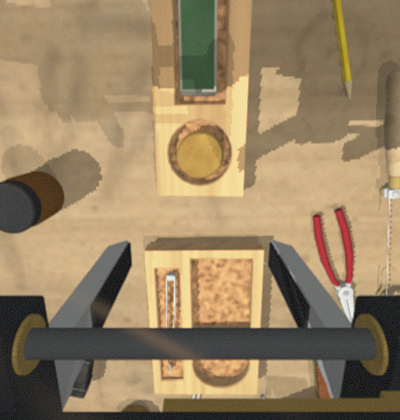

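The puck sits centred in its hole. Next the jar.

```bash
python3 -m handwheel '[[[5,-45,-1],0,-0.9],[[10,-90,-2],0,-0.9],[[20,-130,-4],0,-0.9],[[28,-170,-5],0,-0.9],[[28,-170,-5],0,-0.9]]'
python3 - <<'E'
from h import *
plan(.4447,.0515,.035,-.019)
E
```

```text
time_s: 17.15
ee_pos: [0.4412, 0.0527, 0.1191]
eef_rot: [-1.559, 1.548, 3.131]
force: [-0.4, 0.9, 0.4]
grip_width: 0.0894
TCP [0.4412 0.0527 0.1191] y [ 0.999 -0.022 -0.023] z [-0.022 -1.     0.   ] q6 0.06 shift [84.   5.4  1.1] spin -0.003 w 0.0894 t 17.15
```

```bash
python3 -m handwheel '[[[20,4,1],0,-0.9],[[42,5,1],0,-0.9],[[64,5,1],0,-0.9],[[82,5,1],0,-0.9],[[84,5,1],0,-0.9]]'; python3 -m handwheel '[[[0,0,0],0,0],[[0,0,0],0,0.5],[[0,0,0],0,1],[[0,0,0],0,1],[[0,0,0],0,1]]' 15;  python3 -m handwheel '[[[0,0,0],0,1],[[0,0,0],0,1],[[0,0,0],0,1],[[-3,0,0],0,1],[[-6,0,0],0,1]]'
python3 - <<'E'
from h import *
plan(.634,-.153,.11,-.019)
E
```

```text
time_s: 17.65
ee_pos: [0.4437, 0.0522, 0.0335]
eef_rot: [-1.559, 1.545, 3.132]
force: [-0.4, 0.1, 0.8]
grip_width: 0.0894
time_s: 18.15
ee_pos: [0.4439, 0.0522, 0.0339]
eef_rot: [-1.559, 1.546, 3.132]
force: [1.0, -0.1, -0.1]
grip_width: 0.0528
time_s: 18.65
ee_pos: [0.444, 0.0522, 0.0401]
eef_rot: [-1.559, 1.545, 3.133]
force: [-0.3, 0.8, -1.5]
grip_width: 0.0503
TCP [0.444  0.0522 0.0401] y [ 0.999 -0.021 -0.026] z [-0.021 -1.     0.   ] q6 0.05 shift [-74.8 192.4 201.1] spin -0.002 w 0.0503 t 18.65
```

```bash
python3 -m handwheel '[[[-25,0,0],0,1],[[-50,0,0],0,1],[[-75,20,20],0,1],[[-75,50,50],0,1],[[-75,80,85],0,1]]'; python3 -m handwheel '[[[0,30,30],0,1],[[0,60,60],0,1],[[0,90,95],0,1],[[0,111,118],0,1],[[0,111,118],0,1]]'
python3 - <<'E'
from h import *
plan(.634,-.153,.055,-.019)
E
```

```text
time_s: 19.15
ee_pos: [0.5254, -0.0352, 0.1144]
eef_rot: [-1.551, 1.548, 3.141]
force: [-0.6, -0.2, -0.4]
grip_width: 0.0503
time_s: 19.65
ee_pos: [0.635, -0.1582, 0.1112]
eef_rot: [-1.54, 1.547, -3.134]
force: [-0.0, 0.6, -0.2]
grip_width: 0.0503
TCP [ 0.635  -0.1582  0.1112] y [ 0.999 -0.022 -0.023] z [-0.022 -1.     0.001] q6 -0.27 shift [56.2  0.1 -5.2] spin -0.003 w 0.0503 t 19.65
```

```bash
python3 -m handwheel '[[[15,0,-5],0,1],[[30,0,-5],0,1],[[45,0,-5],0,1],[[55,0,-5],0,1],[[55,0,-5],0,1]]'; python3 -m handwheel '[[[3,0,0],0,1],[[6,0,0],0,1],[[9,0,0],0,1],[[11,0,0],0,1],[[11,0,0],0,1]]'
python3 - <<'E'
from h import *
plan(.634,-.153,.042,-.019)
E
```

```text
time_s: 20.15
ee_pos: [0.6329, -0.1526, 0.0542]
eef_rot: [-1.573, 1.545, 3.117]
force: [0.7, 0.5, -1.2]
grip_width: 0.0503
time_s: 20.65
ee_pos: [0.6326, -0.1526, 0.043]
eef_rot: [-1.576, 1.544, 3.114]
force: [0.2, 0.8, -0.8]
grip_width: 0.0503
TCP [ 0.6326 -0.1526  0.043 ] y [ 0.999 -0.022 -0.026] z [-0.022 -1.    -0.   ] q6 -0.26 shift [1.  1.5 0.3] spin -0.003 w 0.0503 t 20.65
```

Down inside the pocket with no rim contact. Releasing.

```bash
python3 -m handwheel '[[[0,0,0],0,0],[[0,0,0],0,-0.4],[[0,0,0],0,-0.7],[[0,0,0],0,-0.7],[[0,0,0],0,-0.7]]'; python3 -m handwheel '[[[-25,0,0],0,-0.7],[[-60,0,0],0,-0.7],[[-95,0,0],0,-0.7],[[-110,-30,0],0,-0.7],[[-110,-50,0],0,-0.7]]'
python3 - <<'E'
from h import *
i=camera_info("wrist");p,d=camera("wrist");cv2.imwrite("pics/w10.png",p[:, 80:480]);np.savez("pics/w10.npz",p=p,d=d,**i)
C=cloud(i,d)
def blob(x0,x1,y0,y1,zlo,zhi,n):
    k=((C[...,0]>x0)&(C[...,0]<x1)&(C[...,1]>y0)&(C[...,1]<y1)&(C[...,2]>zlo)&(C[...,2]<zhi)).astype(np.uint8)
    c=max(cv2.findContours(k,cv2.RETR_EXTERNAL,cv2.CHAIN_APPROX_NONE)[0],key=cv2.contourArea)
    zz=np.median(C[k>0][:,2]); r=cv2.minAreaRect(cast(i,c[:,0],zz)[:,:2].astype(np.float32)*1000)
    print(n,zz.round(4),np.round(r[0],1),np.round(r[1],1),round(r[2],1))
blob(.40,.50,-.21,-.10,.019,.04,"block");blob(.59,.68,-.2,-.1,.05,.08,"jar")
plan(.4514,-.157,.10,-.26)
E
```

```text
time_s: 21.15
ee_pos: [0.6326, -0.1526, 0.0431]
eef_rot: [-1.574, 1.545, 3.117]
force: [-0.0, 0.3, 0.4]
grip_width: 0.0778
time_s: 21.65
ee_pos: [0.5854, -0.1518, 0.157]
eef_rot: [-1.518, 1.548, -3.11]
force: [0.6, 0.5, -1.4]
grip_width: 0.0797
block 0.0246 [ 452.6 -156. ] [75.7 51.1] 75.8
jar 0.0662 [ 632.2 -149.1] [47.4 49.7] 13.5
TCP [ 0.5831 -0.1517  0.1559] y [ 0.999 -0.022 -0.025] z [-0.022 -1.     0.001] q6 -0.29 shift [  59.2 -130.1    8.2] spin 0.238 w 0.08 t 21.7
```

View pics/w10.png

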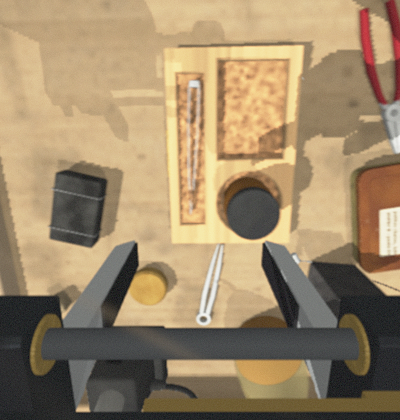

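The jar is in: its cap is at 66 mm. Next the block.

```bash
python3 -m handwheel '[[[10,-40,2],0.08,-0.7],[[25,-80,5],0.16,-0.7],[[45,-120,8],0.235,-0.7],[[59,-129,8],0.235,-0.7],[[59,-129,8],0.235,-0.7]]'
python3 - <<'E'
from h import *
plan(.452,-.157,.027,-.253)
E
```

```text
time_s: 22.2
ee_pos: [0.4511, -0.1566, 0.0992]
eef_rot: [-1.349, 1.544, 3.105]
force: [-0.2, -0.2, 0.1]
grip_width: 0.0799
TCP [ 0.4511 -0.1566  0.0992] y [ 0.967 -0.255 -0.026] z [-0.255 -0.967  0.006] q6 -0.14 shift [72.1  2.9 -0.3] spin -0.005 w 0.0799 t 22.2
```

```bash
python3 -m handwheel '[[[20,3,0],0,-0.7],[[42,3,0],0,-0.7],[[62,3,0],0,-0.7],[[72,3,0],0,-0.7],[[72,3,0],0,-0.7]]'; python3 -m handwheel '[[[0,0,0],0,0],[[0,0,0],0,0.5],[[0,0,0],0,1],[[0,0,0],0,1],[[0,0,0],0,1]]' 15;  python3 -m handwheel '[[[0,0,0],0,1],[[0,0,0],0,1],[[0,0,0],0,1],[[-3,0,0],0,1],[[-6,0,0],0,1]]'
python3 - <<'E'
from h import *
plan(.636,-.062,.10,-.019)
E
```

```text
time_s: 22.7
ee_pos: [0.4523, -0.1572, 0.0266]
eef_rot: [-1.366, 1.542, 3.089]
force: [-0.5, -0.1, -0.2]
grip_width: 0.0797
time_s: 23.2
ee_pos: [0.4525, -0.1573, 0.027]
eef_rot: [-1.358, 1.543, 3.097]
force: [-0.9, 0.3, 3.4]
grip_width: 0.0479
time_s: 23.7
ee_pos: [0.4526, -0.1573, 0.0332]
eef_rot: [-1.361, 1.543, 3.093]
force: [0.5, -0.0, 0.2]
grip_width: 0.0482
TCP [ 0.4526 -0.1573  0.0332] y [ 0.967 -0.255 -0.027] z [-0.255 -0.967  0.006] q6 -0.14 shift [ -71.8  151.1 -138.4] spin -0.239 w 0.0482 t 23.7
```

```bash
python3 -m handwheel '[[[-25,0,0],0,1],[[-60,0,0],0,1],[[-90,10,-20],-0.06,1],[[-92,35,-50],-0.12,1],[[-92,65,-80],-0.18,1]]'
python3 - <<'E'
from h import *
plan(.636,-.062,.12,-.019)
E
```

```text
time_s: 24.2
ee_pos: [0.5396, -0.096, 0.1248]
eef_rot: [-1.521, 1.546, 3.115]
force: [-1.0, -0.5, -0.2]
grip_width: 0.0481
TCP [ 0.5396 -0.096   0.1248] y [ 0.997 -0.076 -0.025] z [-0.076 -0.997  0.001] q6 -0.16 shift [  2.4  93.6 -41.2] spin -0.057 w 0.0481 t 24.2
```

```bash
python3 -m handwheel '[[[0,25,-11],-0.03,1],[[1,50,-22],-0.057,1],[[2,75,-33],-0.057,1],[[2,94,-41],-0.057,1],[[2,94,-41],-0.057,1]]'
python3 - <<'E'
from h import *
i=camera_info("wrist");p,d=camera("wrist");np.savez("pics/w11.npz",p=p,d=d,**i)
cv2.imwrite("pics/w11.png",p[:, 80:480]);
plan(.636,-.062,.048,-.019)
E
```

```text
time_s: 24.7
ee_pos: [0.6376, -0.0614, 0.1199]
eef_rot: [-1.584, 1.546, 3.111]
force: [-0.4, 0.1, -0.8]
grip_width: 0.0484
TCP [ 0.6366 -0.0619  0.1198] y [ 1.    -0.018 -0.026] z [-0.018 -1.    -0.   ] q6 -0.13 shift [71.8  1.3  0.1] spin 0.001 w 0.0477 t 24.75
```

View pics/w11.png

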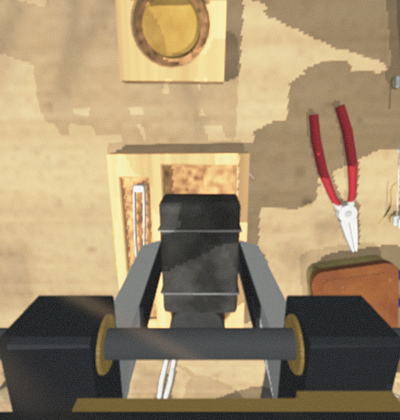

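Run:
```python
from h import *
z=np.load("pics/w11.npz"); p,d=z["p"],z["d"]; i={k:z[k] for k in("fx","fy","cx","cy","extrinsics")}
C=cloud(i,d)
for v in(190,197,200,205,215,225,235,260,300): print(v,C[v,280].round(4))
k=(C[...,2]>.1)&(C[...,2]<.13)&(abs(C[...,0]-.636)<.024)
print("top y",np.percentile(C[k][:,1],[.5,99.5]), "pocket far edge",cast(i,[(245,163),(318,163)],.02).round(4))
```

```text
190 [ 0.6359 -0.0403  0.0093]
197 [ 0.6384 -0.0238  0.1049]
200 [ 0.6386 -0.0235  0.1136]
205 [ 0.6387 -0.0255  0.1174]
215 [ 0.6386 -0.0313  0.1184]
225 [ 0.6385 -0.0376  0.1177]
235 [ 0.6383 -0.0443  0.1168]
260 [ 0.6381 -0.0599  0.1185]
300 [ 0.6376 -0.0884  0.1172]
top y [-0.09732398 -0.02335685] pocket far edge [[ 0.6057 -0.0133  0.02  ]
 [ 0.6699 -0.0142  0.02  ]]
```

```bash
python3 -m handwheel '[[[18,2,-1],0,1],[[36,3,-1],0,1],[[54,3,-1],0,1],[[68,3,-1],0,1],[[70,3,-1],0,1]]'; python3 -m handwheel '[[[3,0,0],0,1],[[6,0,0],0,1],[[9,0,0],0,1],[[11,0,0],0,1],[[11,0,0],0,1]]'
python3 - <<'E'
from h import *
plan(.637,-.0605,.0365,-.019)
E
```

```text
time_s: 25.25
ee_pos: [0.6366, -0.0611, 0.0483]
eef_rot: [-1.59, 1.542, 3.104]
force: [0.1, 0.4, -0.5]
grip_width: 0.0478
time_s: 25.75
ee_pos: [0.6362, -0.061, 0.0372]
eef_rot: [-1.591, 1.542, 3.103]
force: [0.1, 0.3, -0.6]
grip_width: 0.0477
TCP [ 0.6362 -0.061   0.0372] y [ 0.999 -0.018 -0.029] z [-0.018 -1.    -0.001] q6 -0.13 shift [ 0.7  0.8 -0.5] spin 0.001 w 0.0477 t 25.75
```

```bash
python3 -m handwheel '[[[0,0,0],0,0],[[0,0,0],0,-0.3],[[0,0,0],0,-0.3],[[0,0,0],0,-0.3],[[-5,0,0],0,-0.3]]'; python3 -m handwheel '[[[-25,0,0],0,-0.3],[[-60,0,0],0,-0.3],[[-95,0,0],0,-0.3],[[-120,0,-30],0,-0.3],[[-130,0,-60],0,-0.3]]'; python3 -m handwheel '[[[-10,-35,-30],0,-0.3],[[-20,-70,-60],0,-0.3],[[-30,-100,-90],0,-0.3],[[-30,-100,-90],0,-0.3],[[-30,-100,-90],0,-0.3]]'
python3 - <<'E'
from h import *
import os
i=camera_info("top");p,d=camera("top");C=cloud(i,d);z=np.load("pics/top0.npz")
H=C[...,2]
def blob(x0,x1,y0,y1,zlo,zhi,n):
    k=((C[...,0]>x0)&(C[...,0]<x1)&(C[...,1]>y0)&(C[...,1]<y1)&(H>zlo)&(H<zhi)).astype(np.uint8)
    c=max(cv2.findContours(k,cv2.RETR_EXTERNAL,cv2.CHAIN_APPROX_NONE)[0],key=cv2.contourArea)
    zz=np.median(H[k>0]); r=cv2.minAreaRect(cast(i,c[:,0],zz)[:,:2].astype(np.float32)*1000)
    print(n,zz.round(4),np.round(r[0],1),np.round(r[1],1),round(r[2],1))
blob(.58,.68,-.13,0,.026,.05,"block want 635 -63");blob(.59,.68,-.2,-.1,.05,.08,"jar want 633 -154");blob(.58,.65,.12,.24,.035,.06,"carton want 616 185");blob(.58,.65,.06,.13,.0215,.04,"puck want 615 94")
cv2.imwrite("pics/top1.png",cv2.resize(p[130:300,155:445],None,fx=2.75,fy=2.75,interpolation=cv2.INTER_CUBIC))
print(get_obs()["ee_pos"],get_obs()["time_s"])
E
```

```text
time_s: 26.25
ee_pos: [0.6361, -0.061, 0.0418]
eef_rot: [-1.595, 1.541, 3.099]
force: [0.2, 0.6, 0.2]
grip_width: 0.0611
time_s: 26.75
ee_pos: [0.6418, -0.001, 0.1754]
eef_rot: [-1.594, 1.546, 3.099]
force: [-0.2, 0.1, 0.3]
grip_width: 0.0612
time_s: 27.25
ee_pos: [0.5445, 0.0913, 0.2089]
eef_rot: [-1.596, 1.547, 3.098]
force: [-0.1, -0.6, -0.1]
grip_width: 0.0612
block want 635 -63 0.032 [635.7 -62.9] [71. 47.] 88.9
jar want 633 -154 0.0654 [ 630.5 -151.3] [46.7 47.2] 43.2Traceback (most recent call last):
  File "<stdin>", line 10, in <module>
  File "<stdin>", line 7, in blob
ValueError: max() iterable argument is empty
```

```bash
python3 -m handwheel '[[[0,-30,-40],0,-0.3],[[0,-60,-80],0,-0.3],[[0,-90,-120],0,-0.3],[[0,-120,-160],0,-0.3],[[0,-140,-200],0,-0.3]]'; python3 -m handwheel '[[[0,-30,-40],0,-0.3],[[0,-60,-80],0,-0.3],[[0,-60,-80],0,-0.3],[[0,-60,-80],0,-0.3],[[0,-60,-80],0,-0.3]]';  python3 - <<'E'
from h import *
i=camera_info("top");p,d=camera("top");C=cloud(i,d);H=C[...,2]
def blob(x0,x1,y0,y1,zlo,zhi,n):
    k=((C[...,0]>x0)&(C[...,0]<x1)&(C[...,1]>y0)&(C[...,1]<y1)&(H>zlo)&(H<zhi)).astype(np.uint8)
    cs=cv2.findContours(k,cv2.RETR_EXTERNAL,cv2.CHAIN_APPROX_NONE)[0]
    if not cs: print(n,"none"); return
    c=max(cs,key=cv2.contourArea)
    zz=np.median(H[k>0]); r=cv2.minAreaRect(cast(i,c[:,0],zz)[:,:2].astype(np.float32)*1000)
    print(n,zz.round(4),np.round(r[0],1),np.round(r[1],1),round(r[2],1))
cv2.imwrite("pics/top1.png",cv2.resize(p[130:300,155:445],None,fx=2.75,fy=2.75,interpolation=cv2.INTER_CUBIC))
blob(.58,.68,-.13,0,.026,.05,"block want 635 -63");blob(.59,.68,-.2,-.1,.05,.08,"jar want 633 -154");blob(.58,.65,.12,.24,.035,.06,"carton want 616 185");blob(.58,.65,.06,.13,.0215,.04,"puck want 615 94")
print(get_obs()["ee_pos"],get_obs()["time_s"])
E
```

```text
time_s: 27.8
ee_pos: [0.4082, 0.2941, 0.2116]
eef_rot: [-1.573, 1.546, 3.118]
force: [0.7, 0.1, 0.9]
grip_width: 0.0612
time_s: 28.3
ee_pos: [0.3511, 0.3745, 0.2127]
eef_rot: [-1.548, 1.545, 3.141]
force: [-0.9, -0.1, -0.5]
grip_width: 0.0614
block want 635 -63 0.0319 [634.5 -62.7] [71.  49.8] 88.5
jar want 633 -154 0.0655 [ 630.4 -152.6] [44.9 45.5] 88.9
carton want 616 185 0.048 [613.  183.4] [78.5 29.8] 88.9
puck want 615 94 0.0229 [613.9  92.4] [41.2 38.9] 88.9
[0.35113313 0.37431617 0.21282661] 28.35
```

View pics/top1.png

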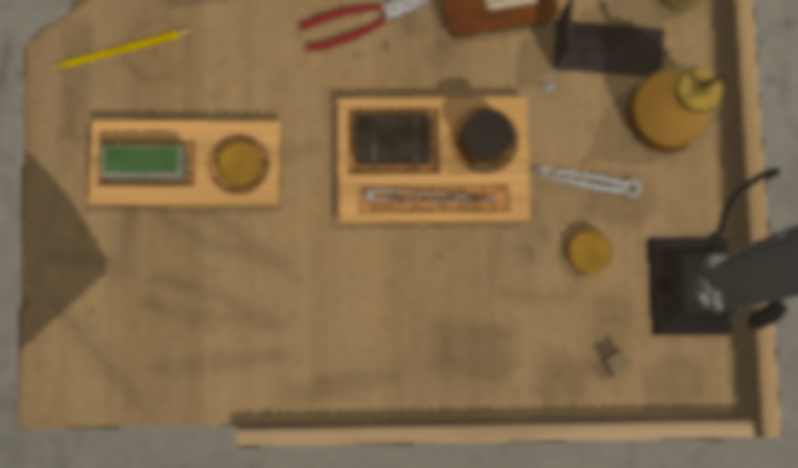

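All five items sit in their pockets, and the dividers, pliers, stone cube and second puck have not moved. Handing in.

```bash
python3 -c "
from station import *
print(hand_in())"
```

```text
the job is handed in; nothing more can be done
None
```

Both kits are made up and the job is handed in, at about 28 s on the robot's clock. No verdict was reported.

- **Kits:** the carton and the puck nearest the robot are on the sawing board. The jar, block and tweezers are on the soldering board.
- **Position:** the last top view put the carton, puck, jar and block within about 4 mm of their pocket centres. The tweezers were measured only in the wrist view right after release, within 2 mm of the groove's centre. In the last picture they still lie in the groove.
- **Height:** top faces of the carton, jar and block read 48, 65.5 and 32 mm, and the puck's 23 mm. They should be 48, 66, 33 and 24 mm. I took no height reading on the tweezers, and judged tilt only from the pictures.
- **Left alone:** the dividers, pliers, stone cube and second puck look where they were at the start. The arm is clear of everything.
- **Disagreements:** the wrist and top cameras differed by 2–3 mm, so I averaged them. The tool had also tilted by about 0.03 rad by the end.
- **Contact:** the carton was first gripped higher than planned because the fingers were still closing as it was lifted. It met the floor at about 17 N, well under the limits.

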